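# Hold a whetstone against its sprung stop for clamping

## Robot

A 6-joint arm with a two-finger parallel gripper is mounted at the origin on a cart in front of the work surface, level with it; the furniture and walls round the work are solid. World frame = base frame: x ahead of the robot, y to its left, z up, the work surface at z = 0. Lengths are in m, angles in rad, forces in N, time in s.
With the tool pointing down it reaches from about 0.375 to 0.9 m from the base axis. Payload 3.1 kg.
Tool frame: the origin (TCP) lies at the very end of the fingers, on their centre line; the grasp point (between the pads) lies 19 mm behind it; z points along the fingers, y is the line along which they close (so a half turn about z gives the same grasp; the last joint's range is limited). The gripper opens to 87 mm and grips with 3 to 60 N. Pads are 19 mm wide; open, the fingers measure 117 mm over their backs; the gripper's body (75 mm by 190 mm) begins 51 mm behind the grasp point.
Start: joints at [1.05, 0.527, 1.433, -0, 1.181, -0.178], TCP at [0.21, 0.589, 0.223] pointing down, gripper open.
Joint ranges: [-3.08, 3.08], [-0.75, 2.2], [0.22, 2.44], [-1.43, 4.57], [0, 2.65], [-2.85, 2.85]. Speed limits (rad/s): [2.79, 2.79, 3.14, 3.14, 3.14, 3.14].

## Interface

Orientations are given as a unit quaternion [x, y, z, w].
In Python, from rig import robot gives the robot as it stands. The module is installed in compiled form; this text tells all that it offers.
- The arm moves only by the tool servo_tool, never from a script. Its argument "rows" is one flat list of numbers, 5 for each row, row after row: the closure, from -1 (fully open) to 1 (shut), so that 0 is half open, then the shift along the tool's x, y, z in m, then the turn about the tool's z in degrees. A call has 1 to 5 rows; each row shifts and turns the commanded pose from where the row before left it, along the tool's axes as they then stand; what a row does not reach is not made up. A row lasts 1/12 s, in which the tool goes at most 41.7 mm and 7.16 degrees, less where a joint would pass 70% of its speed; a pose out of reach is approached as far as the arm can. A call with a gripper value outside its range is refused whole. The fingers move at their own pace and stop on an object; "newtons" is the grip in N (left out, the last holds). Time passes only in rows, so rows that do not move let the fingers close. It gives the time, the measured TCP pose, the force, the opening and the grip force at its end, in the units of the state.
- robot.get_obs(): the state, without advancing time (a new reading comes with each control period).
- robot.camera(name): name is "side" or "top"; returns a dict with "pixels" (480x640x3 uint8, red, green, blue), "intrinsics" (3x3 intrinsics, pixels), "dist" ([k1, k2, p1, p2, k3] as OpenCV has them; the pictures are not rectified), "rvec" (rotation vector, rad) and "tvec" (3), from world to camera coordinates, as OpenCV has them. Camera axes: x right, y down, z forward; pixel columns grow to the right and rows downward; lengths in m; the calibration is good to about 2 mm. A picture is of the moment at which its call begins. There is no depth.
- robot.hand_in(): hands the job in; it is judged then, once.
Trained networks look in a picture, given as the dict that the camera call returned (one of the last four; its "shot" number tells which), for a name from the list of things; names that differ only in an ending like _2 or _b are one class to them, and where a whole thing is asked for, a point or a joint stands for the part that bears it (a point fixed in the world has none). Each returns a list of dicts, best first, with "score" (0 to 1); they miss things now and then, are a little off and sometimes report something else, mostly with a low value. They report only what shows in the picture. A call takes as long as a camera call. They do not tell look-alikes from the thing itself.
- robot.spot_in(picture, query): "at" ([x, y, z] in m, in world coordinates, good to about 4 mm: the middle of the surface that is visible of it).
- robot.outline_of(picture, query): "region" (480x640 bool, what is visible of it).
- robot.place_of(picture, query): "at" ([x, y, z] in m, in world coordinates, good to about 4 mm: a listed point, or the origin of a listed thing).
The state is a dict: "time": time; "q": joint angles; "joint_velocities": joint speeds; "joint_torque": joint torques, N m; "position": TCP position; "tool_rot": TCP orientation; "ft_force": force on the tool from outside, world axes, zero at the start; "moment": the same for the moment, N m; "grip_width": finger opening in m; "grip_force": force on a finger pad.
Only numpy, scipy, OpenCV 4.12 (cv2) and the standard library are available. Lean on these libraries where they do the work, as an engineer would, in place of code of your own. Each camera call takes 0.05 s, during which the arm holds its last target. There are 200 camera calls.

## Task

Help me fit the whetstone in its holder: first slide the cross bolt by its upright knob fully home into the keeper, then lay the whetstone flat and lengthwise on the middle of the wooden bed. Push its end against the bolt until the pointer of the sprung stop stands between the two small posts of the gauge rail, never driving the stop to the end of its travel, and finish while still holding it there steadily with the fingers, so that I can tighten the side clamps. Leave the other things on the table alone.

Things in the scene. Friction and masses are not known exactly. Their poses are not given: they have to be found in the camera images.
- whetstone: Two-layer sharpening stone, sand-coloured over grey, 40 x 110 x 17 mm, about 0.2 kg, loose on the table to the left of the holder. Origin: centre of its underside; its long axis is its y, z is up. Gripped across the 40 mm width.
- stone_holder: Fixed wooden whetstone holder. Origin: table top, under the bed's centre line; x runs along the bed away from the robot to the stop, y left across it, z up. Base board 12 mm thick, x -100 to 145, y -95 to 95 mm, and a side arm under the bolt (x 50 to 120, to y -208 mm). Open side clamps at x -40 to -20 mm: pads 62 mm either side of the centre line, tops at z = 37 mm; fixed.
- bed_mid (a point): Point on the top of the wooden bed, at holder x = 0, y = 0, z = 20 mm. The bed spans holder x -107 to 48, y -50 to 50 mm. Beyond it is the sprung stop: bridges 42 mm high over the table, from x = 52 mm, guide at y -75 to -35, keeper at y 34 to 56 mm, leave the stone a 69 mm gap; its plate lies 2 mm below the bed's top, so the stone slides over it.
- gauge_mid (a point): Point midway between the two upright posts of the gauge rail at the holder's left (holder x = 102, y = 91, z = 29 mm). Posts 4 mm thick, centred at x = 93 and 111 mm, tops 38 mm over the table. The pointer, a 3 mm bar that reaches out from the sprung stop beside them, stands at x = 85 mm when the stop is at rest.
- stop_bolt (a joint): Travel of the cross bolt along the holder's +y, m: 0 fully drawn, 0.08 fully home in the keeper (its hard end). Starts drawn somewhere between 0 and 0.03. Slides with about 1.5 N of friction and stays where it is left.
- sprung_stop (a joint): Travel of the sprung stop (bolt, guide, keeper and pointer together) along the holder's +x, m: 0 at rest, 0.036 at its hard end. Spring of 600 N/m, so 0.017 is about 10 N and puts the pointer midway between the two posts (posts centred at 0.008 and 0.026). It springs back when let go.
- bolt_knob (a point): Point on the axis of the bolt's upright round knob, 15 mm below the knob's top. Knob 14 to 17 mm thick, top 69 mm over the table, free to grip from z = 39 mm up. Moves with the bolt: at holder x = 65, y = -180 mm when drawn, y = -100 mm when home.
- stop_face (a point): Point on the bed's centre line, 9 mm above the bed's top, where the near side of the bolt's rod is once the bolt is home: the stone's end meets the rod here (holder x = 59 mm at rest). Moves with the sprung stop.
- stop_rod: Round steel rod of the bolt, 12 mm thick, 170 mm long along the holder's y, axis 29 mm above the table (9 mm above the bed). Its origin coincides with the holder's origin when bolt and stop are at 0 and moves with them.
- strop: Bystander: ridged honing strop, 97 x 81 x 22 mm, at the right. Origin: centre of underside.
- masking_tape: Bystander: roll of masking tape, 92 mm across, 24 mm high, at the right in front of the wooden chest. Origin: centre of underside.
- eraser: Bystander: eraser, 23 x 44 x 12 mm, right of the holder's near part. Origin: centre of underside.
Mind the look-alikes: they are no part of the job. Of the things that look like the whetstone, the largest one is meant.

How it is judged:
By the outcome, as a careful person would: the job done as asked, in the order asked, and still so for the second after the job is handed in, while the arm keeps its last pose, push and grip.
It also fails if it takes over 48 s, if anything falls off the work surface, if the arm or the gripper's body presses on something with over 40 N, if the wrist force passes 120 N, or if a joint passes its speed limit or range.

## Working session

There is one attempt and no reset: what is moved stays moved. The work goes in short steps, Python scripts to look and compute and a tool call to move; the robot and the scene stay as the last step left them, time stands still between calls to the robot, and variables do not carry over. Pictures are saved under pics/ and viewed, at most 10 in all, crops included, and the job is handed in when it is done.

Besides the shell and the picture viewer there is one more tool, called as a command line: name --argument value ..., lists and objects as JSON in quotes. servo_tool: Moves the arm, as the interface text tells. Its arguments: {"type":"object","properties":{"rows":{"type":"array","items":{"type":"number"}},"newtons":{"type":"number"}},"required":["rows"]}

```bash
mkdir -p pics
cat > h.py <<'E'
from rig import robot
import numpy as np, cv2
def snap(n,f=None):
    p=robot.camera(n)
    if f: cv2.imwrite('pics/'+f,p['pixels'][:,:,::-1])
    return p
def proj(p,X):
    return cv2.projectPoints(np.array(X,float).reshape(-1,1,3),p['rvec'],p['tvec'],p['intrinsics'],p['dist'])[0].reshape(-1,2)
def ray(p,uv,z):
    n=cv2.undistortPoints(np.array(uv,float).reshape(-1,1,2),p['intrinsics'],p['dist']).reshape(-1,2)
    R=cv2.Rodrigues(np.array(p['rvec'],float))[0];t=np.array(p['tvec'],float).ravel();C=-R.T@t
    d=np.c_[n,np.ones(len(n))]@R
    return C+d*((z-C[2])/d[:,2])[:,None]
E
python3 - <<'E'
from h import *
for n in('top','side'):
    p=snap(n,n+'0.png')
    for q in('whetstone','stone_holder','bed_mid','gauge_mid','bolt_knob','stop_face','stop_rod','eraser','strop','masking_tape'):
        print(n,q,[(np.round(d['at'],3).tolist(),round(d['score'],2),proj(p,d['at'])[0].round().tolist()) for d in robot.place_of(p,q)[:3]])
o=robot.get_obs();print(o['time'],o['position'],o['tool_rot'])
E
```

```text
top whetstone [([0.455, 0.33, -0.002], 0.93, [165.0, 247.0]), ([0.472, 0.206, 0.0], 0.9, [216.0, 243.0]), ([0.346, 0.222, 0.001], 0.73, [204.0, 294.0])]
top stone_holder [([0.495, 0.005, -0.005], 0.66, [298.0, 239.0])]
top bed_mid [([0.492, 0.001, 0.019], 0.8, [300.0, 238.0])]
top gauge_mid [([0.574, 0.12, 0.031], 0.63, [253.0, 201.0])]
top bolt_knob [([0.583, -0.128, 0.051], 0.78, [356.0, 201.0]), ([0.578, 0.114, 0.032], 0.58, [255.0, 200.0])]
top stop_face [([0.546, 0.016, 0.031], 0.81, [295.0, 215.0])]
top stop_rod []
top eraser [([0.387, -0.224, -0.002], 0.7, [391.0, 288.0])]
top strop [([0.417, -0.342, -0.0], 0.64, [439.0, 278.0])]
top masking_tape [([0.566, -0.366, -0.001], 0.7, [449.0, 219.0])]
side whetstone [([0.342, 0.221, -0.003], 0.7, [282.0, 223.0]), ([0.458, 0.336, 0.001], 0.68, [319.0, 205.0]), ([0.474, 0.209, 0.005], 0.48, [325.0, 221.0])]
side stone_holder [([0.493, 0.006, -0.0], 0.94, [333.0, 255.0])]
side bed_mid [([0.489, 0.005, 0.02], 0.94, [332.0, 249.0])]
side gauge_mid [([0.574, 0.114, 0.029], 0.9, [359.0, 227.0])]
side bolt_knob [([0.581, -0.134, 0.052], 0.75, [369.0, 264.0])]
side stop_face [([0.55, 0.015, 0.028], 0.77, [353.0, 244.0])]
side stop_rod []
side eraser [([0.389, -0.227, -0.004], 0.66, [294.0, 305.0])]
side strop [([0.417, -0.341, 0.0], 0.67, [305.0, 332.0])]
side masking_tape [([0.565, -0.366, 0.0], 0.84, [371.0, 337.0])]
1.1 [0.21004108 0.5886386  0.22255868] [1.70547348e-01 9.85349482e-01 9.04797909e-06 6.25055586e-06]
```

Run:
```python
from h import *
p=snap('top')
im=p['pixels'][:,:,::-1].copy()
cv2.imwrite('pics/crop1.png',cv2.resize(im[150:350,120:386],None,fx=3,fy=3,interpolation=cv2.INTER_CUBIC))
for d in robot.outline_of(p,'whetstone'):
    ys,xs=np.nonzero(d['region']); 
    c=cv2.findContours(d['region'].astype(np.uint8),0,2)[0]; c=max(c,key=len).reshape(-1,2)
    w=ray(p,c,0.017)[:,:2]; r=cv2.minAreaRect((w*1000).astype(np.float32))
    print(d['score'],xs.mean(),ys.mean(),r)
```

```text
0.97 202.88912579957355 296.1727078891258 ((340.5224304199219, 220.13275146484375), (86.52728271484375, 32.01792907714844), 78.9581298828125)
0.66 162.04383886255926 245.14691943127963 ((458.2591552734375, 332.04351806640625), (47.3536262512207, 115.14102172851562), 68.17887878417969)
0.64 213.87688442211055 243.0678391959799 ((469.558349609375, 207.41050720214844), (85.3044662475586, 28.740304946899414), 45.96036148071289)
```

View pics/crop1.png

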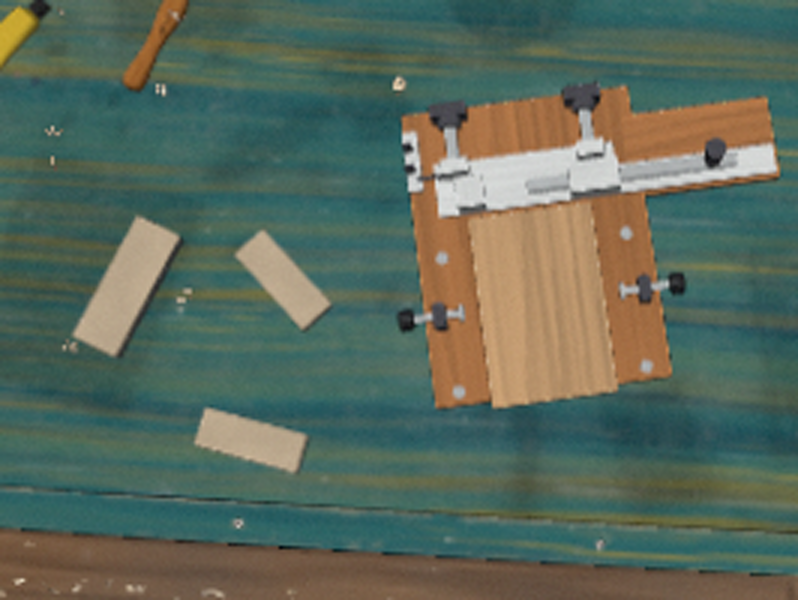

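View pics/side0.png

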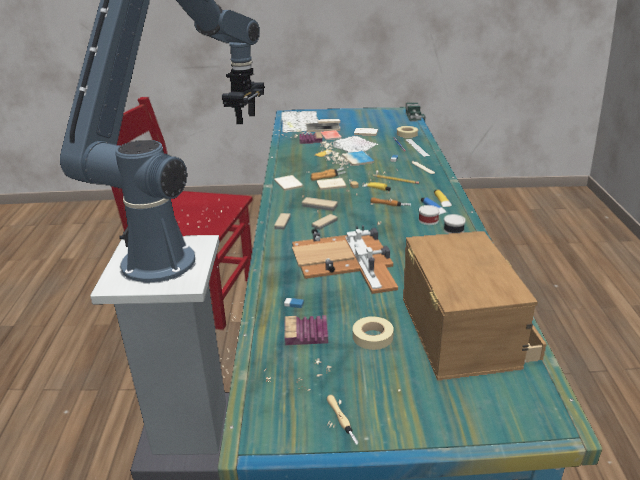

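```bash
cat >> h.py <<'E'
def fit(a,b):
    a=np.array(a);b=np.array(b);ca,cb=a.mean(0),b.mean(0)
    H=(a-ca).T@(b-cb);th=np.arctan2(H[0,1]-H[1,0],H[0,0]+H[1,1])
    R=np.array([[np.cos(th),-np.sin(th)],[np.sin(th),np.cos(th)]])
    t=cb-R@ca;return th,t,R,np.linalg.norm(a@R.T+t-b,axis=1)
E
python3 - <<'E'
from h import *
p=snap('top')
c=lambda a:(np.array(a,float)+.5)/3-.5+[120,150]
w12=ray(p,c([(401,117),(627,87),(671,376),(437,408),(768,97),(779,178)]),.012)[:,:2]
w20=ray(p,c([(494,407),(617,391)]),.020)[:,:2]
m=np.array([(145,95),(145,-95),(-100,-95),(-100,95),(120,-208),(50,-208),(-107,50),(-107,-50)])/1000
th,t,R,e=fit(m,np.r_[w12,w20]);print('holder deg',np.degrees(th),t,e.round(4))
for n,h in(('bed',(0,0)),('gauge',(.102,.091)),('knob0',(.065,-.18)),('knobhome',(.065,-.1)),('face',(.059,0))):print(n,R@h+t)
kn=ray(p,c([(715,146)]),.069)[0,:2];print('knob',kn,'in holder',R.T@(kn-t))
for k in([.582,-.131],):print(R.T@(np.array(k)-t))
s=ray(p,c([(138,216),(182,238),(119,356),(73,336)]),.017)[:,:2];print(s)
print(fit(np.array([(20,55),(-20,55),(-20,-55),(20,-55)])*-.001*-1@np.eye(2),s)[:2],fit(np.array([(-.02,.055),(.02,.055),(.02,-.055),(-.02,-.055)]),s))
E
```

```text
holder deg 11.099167553004683 [0.48966343 0.00331367] [0.0011 0.0012 0.0013 0.0018 0.0009 0.0019 0.0021 0.0009]
bed [0.48966343 0.00331367]
gauge [0.57223736 0.11224734]
knob0 [ 0.58809902 -0.16080651]
knobhome [ 0.57269841 -0.08230288]
face [0.54755986 0.01467162]
knob [ 0.58470518 -0.13155306] in holder [ 0.06730115 -0.15064038]
[ 0.06475304 -0.14957689]
[[0.5156443  0.33065919]
 [0.49932495 0.2923942 ]
 [0.40019604 0.3323443 ]
 [0.41410186 0.37164232]]
(np.float64(-1.956070177409471), array([0.45731678, 0.33176   ])) (np.float64(-1.9527097286129493), array([0.45731678, 0.33176   ]), array([[-0.3726967 ,  0.92795322],
       [-0.92795322, -0.3726967 ]]), array([0.0008543 , 0.00160524, 0.0019273 , 0.00090353]))
```

Candidates that look like the whetstone are at top-picture pixels (162,245), (214,243) and (203,296). The first measures about 43 x 107 mm by its corners and the others only about 85 x 30 mm, so (162,245) is meant; the crop confirms it at crop position (127,287). The knob is at crop position (715,146), which puts the bolt at about 0.03. I'll turn the tool first, then travel to the knob.

servo_tool --rows '[0,0,0,0,7,0,0,0,0,7,0,0,0,0,7,0,0,0,0,7,0,0,0,0,7]'

```text
time: 1.67
position: [0.21, 0.5886, 0.2225]
tool_rot: [0.462, 0.887, -0.0, 0.0]
ft_force: [-1.1, 0.3, -0.3]
grip_width: 0.062
grip_force: 0.0
```

servo_tool --rows '[0,0,0,0,7,0,0,0,0,7,0,0,0,0,7,0,0,0,0,3.3,0,-0.039,0.0114,0,0]'

```text
time: 2.08
position: [0.2273, 0.5577, 0.2228]
tool_rot: [0.635, 0.773, 0.003, -0.002]
ft_force: [1.8, 0.2, -0.1]
grip_width: 0.0439
grip_force: 0.0
```

servo_tool --rows '[0,-0.039,0.0114,0,0,0,-0.039,0.0114,0,0,0,-0.039,0.0114,0,0,0,-0.039,0.0114,0,0,0,-0.039,0.0114,0,0]'

```text
time: 2.5
position: [0.3226, 0.3705, 0.2228]
tool_rot: [0.635, 0.772, 0.0, 0.0]
ft_force: [0.6, 0.6, -0.8]
grip_width: 0.0436
grip_force: 0.0
```

servo_tool --rows '[0,-0.039,0.0114,0,0,0,-0.039,0.0114,0,0,0,-0.039,0.0114,0,0,0,-0.039,0.0114,0,0,0,-0.039,0.0114,0,0]'

```text
time: 2.92
position: [0.4161, 0.1899, 0.2229]
tool_rot: [0.636, 0.772, 0.0, 0.0]
ft_force: [0.6, 0.0, -0.3]
grip_width: 0.0436
grip_force: 0.0
```

servo_tool --rows '[0,-0.039,0.0114,0,0,0,-0.039,0.0114,0,0,0,-0.039,0.0114,0,0,0,-0.039,0.0114,0.02,0,0,-0.03,0.0114,0.03,0]'

```text
time: 3.33
position: [0.5086, 0.021, 0.1779]
tool_rot: [0.636, 0.771, 0.002, 0.004]
ft_force: [0.4, -0.4, -0.6]
grip_width: 0.0435
grip_force: 0.0
```

servo_tool --rows '[0,-0.033,0.009,0.008,0,0,-0.033,0.009,0.008,0,0,-0.033,0.009,0.008,0,0,-0.033,0.009,0.008,0,0,-0.031,0.008,0.008,0]'

```text
time: 3.75
position: [0.5801, -0.1293, 0.1353]
tool_rot: [0.636, 0.772, 0.0, 0.0]
ft_force: [0.4, 0.6, 0.4]
grip_width: 0.0432
grip_force: 0.0
```

servo_tool --rows '[0,0,0,0,0,0,0,0,0,0]'

```text
time: 3.92
position: [0.5796, -0.129, 0.135]
tool_rot: [0.637, 0.771, 0.0, -0.0]
ft_force: [0.1, -0.1, 0.6]
grip_width: 0.0434
grip_force: 0.0
```

Run:
```python
from h import *
p=snap('side','side1.png')
cv2.imwrite('pics/crop2.png',cv2.resize(p['pixels'][150:330,270:450,::-1],None,fx=3,fy=3,interpolation=cv2.INTER_CUBIC))
print([(d['at'],d['score']) for d in robot.place_of(p,'bolt_knob')[:2]],robot.get_obs()['position'])
```

```text
[([0.584, -0.1357, 0.0538], 0.75)] [ 0.57837631 -0.12655942  0.13552509]
```

View pics/crop2.png

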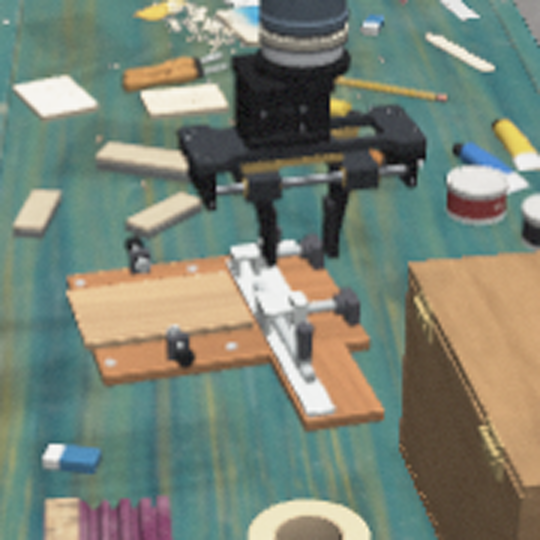

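The crop shows the gripper above the board, with the upright knob at crop (303,340) on the white rail. The knob is clear of the far clamps, so I'll lower the open fingers around it and grip across x.

servo_tool --rows '[0,-0.0045,0.003,0.03,0,0,0,0,0.03,0,0,0,0,0.02,0,0,0,0,0.008,0,0,0,0,0,0]'

```text
time: 4.43
position: [0.5811, -0.1291, 0.0462]
tool_rot: [0.635, 0.772, -0.001, -0.002]
ft_force: [-1.0, -0.3, 0.9]
grip_width: 0.0434
grip_force: 0.0
```

servo_tool --rows '[1,0,0,0,0,1,0,0,0,0,1,0,0,0,0,1,0,0,0,0,1,0,0,0,0]' --newtons 15

```text
time: 4.85
position: [0.5835, -0.1313, 0.0488]
tool_rot: [0.636, 0.772, 0.0, 0.001]
ft_force: [-0.2, -0.6, 0.8]
grip_width: 0.0181
grip_force: 0.0
```

servo_tool --rows '[1,0,0,0,0,1,0,0,0,0]'

```text
time: 5.02
position: [0.5843, -0.1313, 0.0486]
tool_rot: [0.636, 0.772, 0.001, 0.002]
ft_force: [1.6, 1.3, 3.6]
grip_width: 0.0151
grip_force: 15.0
```

servo_tool --rows '[1,0.008,0,0,0,1,0.009,0,0,0,1,0.009,0,0,0,1,0.009,0,0,0,1,0.009,0,0,0]'

```text
time: 5.43
position: [0.5756, -0.0873, 0.0486]
tool_rot: [0.636, 0.772, 0.001, 0.002]
ft_force: [3.1, -1.8, 5.3]
grip_width: 0.0152
grip_force: 15.0
```

servo_tool --rows '[1,0.003,0,0,0,1,0.002,0,0,0,1,0.002,0,0,0,1,0,0,0,0]'

```text
time: 5.77
position: [0.5744, -0.0811, 0.0486]
tool_rot: [0.635, 0.773, 0.0, 0.002]
ft_force: [2.2, -2.5, 6.2]
grip_width: 0.0151
grip_force: 15.0
```

servo_tool --rows '[1,0.002,0,0,0,1,0.002,0,0,0,1,0,0,0,0]'

```text
time: 6.02
position: [0.5751, -0.0807, 0.0487]
tool_rot: [0.635, 0.773, -0.001, 0.005]
ft_force: [2.0, -13.6, 3.2]
grip_width: 0.0149
grip_force: 15.0
```

servo_tool --rows '[0.1,-0.001,0,0,0,0.1,0,0,0,0,0.1,0,0,0,0,0.1,0,0,0,0,0.1,0,0,-0.01,0]'

```text
time: 6.43
position: [0.57, -0.0765, 0.0558]
tool_rot: [0.635, 0.772, -0.001, -0.003]
ft_force: [-0.9, -0.4, -0.7]
grip_width: 0.0363
grip_force: 0.0
```

servo_tool --rows '[0.1,0,0,-0.03,0,0.1,0,0,-0.03,0,0,0,0,-0.03,0,-0.4,0,0,-0.02,0]'

```text
time: 6.77
position: [0.5731, -0.0776, 0.1708]
tool_rot: [0.635, 0.772, 0.001, 0.001]
ft_force: [-0.3, -0.5, -0.1]
grip_width: 0.0445
grip_force: 0.0
```

Run:
```python
from h import *
p=snap('side')
cv2.imwrite('pics/crop3.png',cv2.resize(p['pixels'][170:330,290:450,::-1],None,fx=3.5,fy=3.5,interpolation=cv2.INTER_CUBIC))
for p in(p,snap('top')):
  for q in('bolt_knob','stop_face'):print(q,[(d['at'],d['score']) for d in robot.place_of(p,q)[:2]])
print(robot.get_obs()['position'])
```

```text
bolt_knob [([0.5732, -0.0867, 0.0565], 0.64)]
stop_face [([0.5495, 0.016, 0.0297], 0.93)]
bolt_knob []
stop_face [([0.3849, -0.2225, -0.0034], 0.66), ([0.5634, -0.3648, 0.0015], 0.64)]
[ 0.57127294 -0.07739721  0.16660964]
```

View pics/crop3.png

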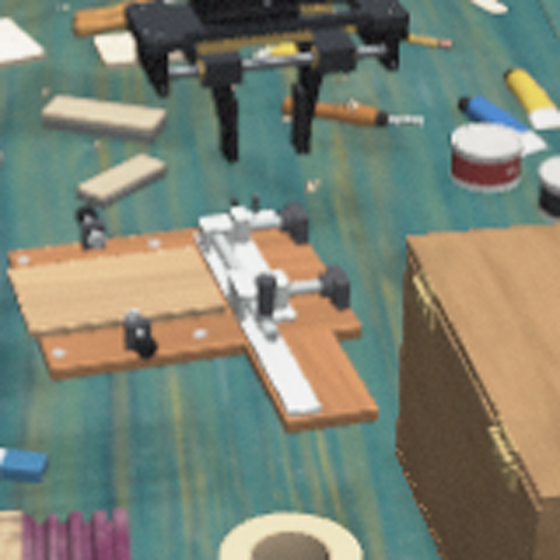

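The bolt is home: the knob at crop (266,295) stands close by the guide and a 13.6 N hard end was felt. Next is the whetstone.

servo_tool --rows '[-0.6,0.0385,-0.003,0,0,-0.6,0.0385,-0.003,0,0,-0.6,0.0385,-0.003,0,0,-0.6,0.0385,-0.003,0,0,-0.6,0.0385,-0.003,0,0]'

```text
time: 7.48
position: [0.5189, 0.1094, 0.166]
tool_rot: [0.636, 0.772, -0.001, -0.002]
ft_force: [0.4, 0.8, 0.4]
grip_width: 0.0693
grip_force: 0.0
```

servo_tool --rows '[-0.6,0.0385,-0.003,0,0,-0.6,0.0385,-0.003,0,0,-0.6,0.0385,-0.003,0,0,-0.6,0.0385,-0.003,0,0,-0.6,0.0385,-0.003,0,0]'

```text
time: 7.9
position: [0.4673, 0.2954, 0.166]
tool_rot: [0.636, 0.772, -0.002, -0.001]
ft_force: [1.7, 0.2, 0.5]
grip_width: 0.0695
grip_force: 0.0
```

servo_tool --rows '[-0.6,0.0385,-0.003,0,-7.1,-0.6,0,0,0,-7.1,-0.6,0,0,0,-7.1,-0.6,0,0,0,-7.1,-0.6,0,0,0,-7.1]'

```text
time: 8.32
position: [0.4574, 0.3313, 0.1658]
tool_rot: [0.367, 0.93, -0.002, -0.001]
ft_force: [0.2, 0.3, -0.3]
grip_width: 0.0699
grip_force: 0.0
```

servo_tool --rows '[-0.6,0,0,0.02,-7.1,-0.6,0,0,0.02,-7.1,-0.6,0,0,0.02,-7.1,-0.6,0,0,0,0,-0.6,0,0,0,0]'

```text
time: 8.73
position: [0.4572, 0.3305, 0.1056]
tool_rot: [0.194, 0.981, -0.002, -0.002]
ft_force: [-0.4, -0.1, 0.4]
grip_width: 0.0694
grip_force: 0.0
```

Run:
```python
from h import *
o=[]
p=snap('side');o.append(robot.get_obs())
print([(np.round(d['at'],4),d['score']) for d in robot.place_of(p,'whetstone')])
p=snap('top');o.append(robot.get_obs())
print([(np.round(d['at'],4),d['score']) for d in robot.place_of(p,'whetstone')])
print([x['position'].round(4) for x in o])
from scipy.spatial.transform import Rotation as R
print([np.degrees(np.arctan2(*R.from_quat(x['tool_rot']).as_matrix()[1::-1,1])) for x in o])
```

```text
[(array([0.4608, 0.3338, 0.0025]), 0.79)]
[(array([0.3405, 0.2196, 0.0026]), 0.65), (array([ 4.58e-01,  3.30e-01, -3.00e-04]), 0.55)]
[array([0.4584, 0.331 , 0.1069]), array([0.4595, 0.3315, 0.1083])]
[np.float64(67.68292323808942), np.float64(67.74556464715106)]
```

servo_tool --rows '[-0.6,0,0,0.035,0,-0.6,0,0,0.03,0,-0.6,0,0,0.02,0,-0.6,0,0,0.01,0,-0.6,0,0,0.005,0]'

```text
time: 9.35
position: [0.4588, 0.3312, 0.007]
tool_rot: [0.192, 0.981, -0.0, -0.0]
ft_force: [0.1, 0.5, -0.6]
grip_width: 0.0696
grip_force: 0.0
```

servo_tool --rows '[1,0,0,0,0,1,0,0,0,0,1,0,0,0,0,1,0,0,0,0,1,0,0,0,0]' --newtons 40

```text
time: 9.77
position: [0.4596, 0.3316, 0.0088]
tool_rot: [0.192, 0.981, 0.001, 0.001]
ft_force: [0.6, 0.3, 0.2]
grip_width: 0.0442
grip_force: 0.0
```

servo_tool --rows '[1,0,0,0,0,1,0,0,0,0,1,0,0,0,0]'

```text
time: 10.02
position: [0.4599, 0.3319, 0.0087]
tool_rot: [0.192, 0.981, 0.001, 0.001]
ft_force: [0.3, 1.9, 5.9]
grip_width: 0.0393
grip_force: 40.0
```

servo_tool --rows '[1,0,0,-0.015,0,1,0,0,-0.03,0,1,0,0,-0.03,-6.6,1,0,0,-0.015,-6.7,1,0,0,0,-6.7]'

```text
time: 10.43
position: [0.4605, 0.3319, 0.1008]
tool_rot: [0.016, 1.0, 0.001, 0.003]
ft_force: [0.3, 0.5, -3.1]
grip_width: 0.0393
grip_force: 40.0
```

servo_tool --rows '[1,0,0,0,-6.6,1,0,0,0,-6.6,1,0.0053,-0.03,0,0,1,0.0053,-0.036,0,0,1,0.0053,-0.036,0,0]'

```text
time: 10.85
position: [0.4616, 0.2273, 0.0971]
tool_rot: [-0.098, 0.995, -0.0, -0.001]
ft_force: [0.3, -0.2, -2.0]
grip_width: 0.0394
grip_force: 40.0
```

servo_tool --rows '[1,0.0053,-0.036,0,0,1,0.0053,-0.036,0,0,1,0.0053,-0.036,0,0,1,0.0053,-0.036,0,0,1,0.0053,-0.036,0,0]'

```text
time: 11.27
position: [0.4702, 0.0447, 0.0972]
tool_rot: [-0.097, 0.995, 0.0, -0.001]
ft_force: [-0.3, 0.1, -2.4]
grip_width: 0.0393
grip_force: 40.0
```

servo_tool --rows '[1,0.0053,-0.036,0,0,1,0,-0.01,0,0,1,0,0,0,0,1,0,0,0,0]'

```text
time: 11.6
position: [0.4743, -0.0001, 0.0973]
tool_rot: [-0.095, 0.995, 0.0, -0.001]
ft_force: [0.4, 0.1, -2.0]
grip_width: 0.0392
grip_force: 40.0
```

Run:
```python
from h import *
from scipy.spatial.transform import Rotation as R
o=[]
for n in('side','top'):
    p=snap(n);o.append(robot.get_obs())
    cv2.imwrite(f'pics/hold_{n}.png',cv2.resize(p['pixels'][150:330,220:420,::-1],None,fx=3.5,fy=3.5,interpolation=cv2.INTER_CUBIC))
    for q in('whetstone','bed_mid','gauge_mid','stop_face'):print(n,q,[(np.round(d['at'],4),d['score']) for d in robot.place_of(p,q)[:3]])
for x in o:print(x['position'].round(4),np.degrees(np.arctan2(*R.from_quat(x['tool_rot']).as_matrix()[1::-1,1])),x['ft_force'])
```

```text
side whetstone [(array([ 4.725e-01, -1.000e-04,  9.150e-02]), 0.77), (array([ 0.3399,  0.2179, -0.0028]), 0.66), (array([ 0.5713, -0.0841,  0.0542]), 0.48)]
side bed_mid [(array([0.4892, 0.0045, 0.021 ]), 0.62)]
side gauge_mid [(array([0.5709, 0.1113, 0.0294]), 0.77), (array([ 0.5768, -0.0838,  0.0561]), 0.46)]
side stop_face [(array([0.5495, 0.0166, 0.0279]), 0.68)]
top whetstone [(array([0.3424, 0.2212, 0.0022]), 0.7)]
top bed_mid []
top gauge_mid []
top stop_face []
[0.474  0.0008 0.0973] 101.03817384653162 [-0.36104577  0.49146472 -2.07678693]
[0.4747 0.0015 0.0976] 101.18474052574555 [-0.35795778 -0.03332524 -2.131564  ]
```

View pics/hold_side.png

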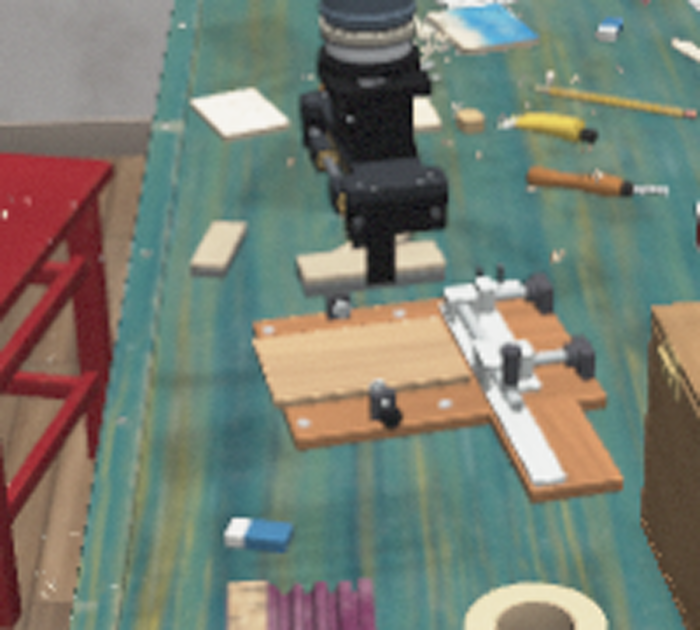

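servo_tool --rows '[1,0,0,0.03,0,1,0,0,0.022,0,1,0,0,0.01,0,1,0,0,0.003,0,1,0,0,0,0]'

```text
time: 12.52
position: [0.4747, 0.0003, 0.0321]
tool_rot: [-0.096, 0.995, 0.0, -0.001]
ft_force: [0.0, -0.1, -2.3]
grip_width: 0.0394
grip_force: 40.0
```

servo_tool --rows '[1,0,0,0.002,0,1,0,0,0.001,0,1,0,0,0,0]'

```text
time: 12.77
position: [0.4756, 0.0001, 0.0303]
tool_rot: [-0.096, 0.995, -0.0, 0.001]
ft_force: [1.3, 0.1, -3.5]
grip_width: 0.0391
grip_force: 40.0
```

servo_tool --rows '[1,0,0,0.001,0,1,0,0,0.001,0,1,0,0,0,0]'

```text
time: 13.02
position: [0.4756, 0.0001, 0.0287]
tool_rot: [-0.096, 0.995, -0.0, 0.001]
ft_force: [-1.3, -0.5, 3.8]
grip_width: 0.0396
grip_force: 40.0
```

servo_tool --rows '[1,0,0,0.001,0,1,0,0,0,0]'

```text
time: 13.18
position: [0.4756, 0.0001, 0.0286]
tool_rot: [-0.096, 0.995, -0.0, 0.001]
ft_force: [-1.9, -0.3, 14.2]
grip_width: 0.0394
grip_force: 40.0
```

servo_tool --rows '[1,-0.004,0,-0.001,0,1,-0.005,0,0,0,1,-0.005,0,0,0,1,0,0,0,0]'

```text
time: 13.52
position: [0.4847, 0.0033, 0.0286]
tool_rot: [-0.097, 0.995, 0.001, -0.004]
ft_force: [-8.5, -3.5, 15.9]
grip_width: 0.0392
grip_force: 40.0
```

servo_tool --rows '[1,-0.003,0,0,0,1,-0.003,0,0,0,1,-0.003,0,0,0,1,-0.003,0,0,0,1,0,0,0,0]'

```text
time: 13.93
position: [0.4943, 0.0061, 0.0286]
tool_rot: [-0.097, 0.995, 0.001, -0.006]
ft_force: [-11.6, -2.1, 18.0]
grip_width: 0.0393
grip_force: 40.0
```

servo_tool --rows '[1,0,0,-0.001,0,1,0,0,0,0]'

```text
time: 14.1
position: [0.4999, 0.0055, 0.0288]
tool_rot: [-0.096, 0.995, 0.0, -0.001]
ft_force: [-1.1, 0.6, -2.0]
grip_width: 0.0393
grip_force: 40.0
```

```bash
cat > g.py <<'E'
from h import *
import sys
p=snap('side');o=robot.get_obs()
cv2.imwrite('pics/%s.png'%sys.argv[1],cv2.resize(p['pixels'][190:290,300:400,::-1],None,fx=6,fy=6,interpolation=cv2.INTER_CUBIC))
for q in('stop_face','whetstone','gauge_mid','bolt_knob'):print(q,[(np.round(d['at'],4),round(d['score'],2)) for d in robot.place_of(p,q)[:2]])
th=np.radians(11.1);R=np.array([[np.cos(th),-np.sin(th)],[np.sin(th),np.cos(th)]])
print('tcp holder',R.T@(o['position'][:2]-[.4897,.0033]),o['position'][2],o['ft_force'])
H=lambda x,y,z:np.r_[R@[x,y]+[.4897,.0033],z]
X=[H(.093,.091,.038),H(.111,.091,.038)]+[H(.085+d,.078,.03) for d in(0,.008,.017,.026)]
print('crop px posts tops, ptr(0,8,17,26):',((proj(p,X)+.5-[300,190])*6-.5).round(0).tolist())
E
python3 g.py push1
```

```text
stop_face [(array([0.5499, 0.0181, 0.03  ]), 0.84)]
whetstone [(array([0.4974, 0.0052, 0.0227]), 0.93), (array([ 0.3405,  0.2195, -0.003 ]), 0.74)]
gauge_mid [(array([0.571 , 0.1118, 0.0294]), 0.78)]
bolt_knob [(array([ 0.5747, -0.0869,  0.0563]), 0.56)]
tcp holder [1.05872840e-02 8.46132214e-05] 0.028709909148451306 [-2.10723612  0.69408209  3.99558961]
crop px posts tops, ptr(0,8,17,26): [[337.0, 214.0], [373.0, 210.0], [328.0, 243.0], [344.0, 241.0], [362.0, 239.0], [380.0, 237.0]]
```

View pics/push1.png

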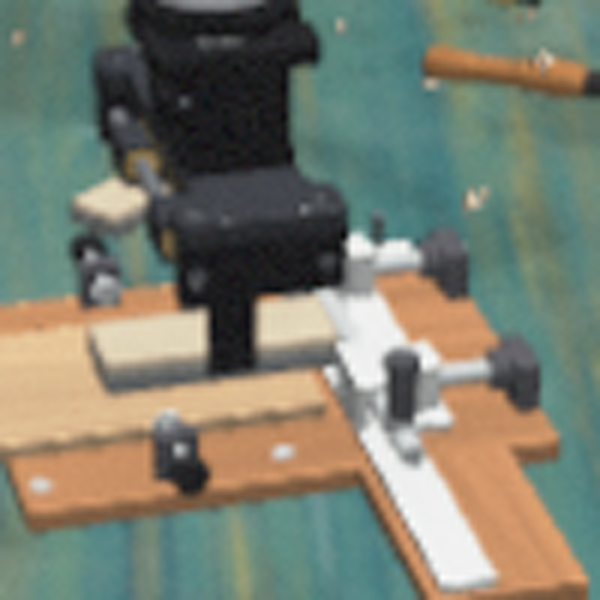

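Stone lies flat on the bed with its end at the rod (crop ~(335,335)), and the far gauge post shows at crop (377,222). The near post is hidden, so I'll push on, and measure the stop's travel from the knob's image shift along with the force.

servo_tool --rows '[1,-0.003,0,0,0,1,-0.003,0,0,0,1,-0.003,0,0,0,1,0,0,0,0]'

```text
time: 14.68
position: [0.5045, 0.0069, 0.0286]
tool_rot: [-0.097, 0.995, 0.001, -0.005]
ft_force: [-11.9, -4.2, 10.7]
grip_width: 0.0393
grip_force: 40.0
```

```bash
cat > m.py <<'E'
from h import *
ref=cv2.resize(cv2.imread('pics/hold_side.png'),(200,180),interpolation=cv2.INTER_AREA)  # side[150:330,220:420], stop at rest
p=snap('side');o=robot.get_obs()
cur=p['pixels'][150:330,220:420,::-1].copy()
th=np.radians(11.1);R=np.array([[np.cos(th),-np.sin(th)],[np.sin(th),np.cos(th)]]);t=np.array([.4897,.0033])
H=lambda x,y,z:np.r_[R@[x,y]+t,z]
def shift(c,w=(8,11),s=14):
    x,y=np.round(c).astype(int);T=ref[y-w[1]:y+w[1],x-w[0]:x+w[0]]
    k=4;S=cur[y-w[1]-s:y+w[1]+s,x-w[0]-s:x+w[0]+s]
    f=lambda a:cv2.resize(a,None,fx=k,fy=k,interpolation=cv2.INTER_CUBIC)
    r=cv2.matchTemplate(f(S),f(T),cv2.TM_CCOEFF_NORMED);_,v,_,l=cv2.minMaxLoc(r)
    return (np.array(l)/k-s).tolist(),round(v,2)
kn,kn17,g=proj(p,[H(.065,-.1,.055),H(.082,-.1,.055),H(.102,.091,.029)])-[220,150]
print('knob ref px',kn.round(1),'17mm =',(kn17-kn).round(2),'shift',shift(kn,(4,7)))
print('fixed check', shift(proj(p,[H(-.03,-.085,.03)])[0]-[220,150],(6,6)))
print('tcp holder',(R.T@(o['position'][:2]-t)).round(4),o['position'][2],o['ft_force'].round(1),'along',(R.T@o['ft_force'][:2]).round(1))
E
python3 m.py
```

```text
knob ref px [144.4 103. ] 17mm = [ 6.22 -0.82] shift ([2.75, -0.5], 0.99)
fixed check ([0.0, 0.0], 1.0)
tcp holder [0.0152 0.0006] 0.02865265052081851 [-10.8  -5.4  11.4] along [-11.6  -3.2]
```

servo_tool --rows '[1,-0.003,0,-0.0005,0,1,-0.003,0,0,0,1,-0.002,0,0,0,1,-0.001,0,0,0,1,0,0,0,0]'

```text
time: 15.15
position: [0.5108, 0.0082, 0.0287]
tool_rot: [-0.097, 0.995, 0.001, -0.008]
ft_force: [-14.5, -7.6, 10.5]
grip_width: 0.0393
grip_force: 40.0
```

```bash
python3 m.py
```

```text
knob ref px [144.4 103. ] 17mm = [ 6.22 -0.82] shift ([5.0, -0.75], 0.99)
fixed check ([0.0, 0.0], 1.0)
tcp holder [0.0217 0.0008] 0.028660654560959488 [-13.5  -8.3  10. ] along [-14.9  -5.5]
```

servo_tool --rows '[1,-0.002,0,0,0,1,-0.002,0,0,0,1,0,0,0,0,1,0,0,0,0,1,0,0,0,0]'

```text
time: 15.62
position: [0.5138, 0.0089, 0.0287]
tool_rot: [-0.097, 0.995, 0.001, -0.009]
ft_force: [-15.4, -8.0, 11.5]
grip_width: 0.0397
grip_force: 40.0
```

```bash
python3 m.py; python3 g.py push2
python3 - <<'E'
from h import *
p=snap('top')
im=p['pixels'][:,:,::-1]
cv2.imwrite('pics/top2.png',np.hstack([cv2.imread('pics/push2.png')[100:500,100:500],cv2.resize(im[160:260,230:330],(400,400),interpolation=cv2.INTER_CUBIC)]))
E
```

```text
knob ref px [144.4 103. ] 17mm = [ 6.22 -0.82] shift ([6.25, -0.75], 0.99)
fixed check ([0.0, 0.0], 1.0)
tcp holder [0.0247 0.0008] 0.028672158121666 [-14.7  -7.9  12.3] along [-15.9  -4.9]
stop_face [(array([0.565 , 0.0211, 0.0297]), 0.91)]
whetstone [(array([0.5134, 0.0097, 0.0204]), 0.74), (array([0.4727, 0.2098, 0.0035]), 0.6)]
gauge_mid [(array([0.5738, 0.1121, 0.0286]), 0.96)]
bolt_knob [(array([ 0.5892, -0.0803,  0.0516]), 0.49)]
tcp holder [0.02472667 0.0008383 ] 0.028660312892037222 [-14.42068917  -8.06173797  11.66102231]
crop px posts tops, ptr(0,8,17,26): [[337.0, 214.0], [373.0, 210.0], [328.0, 243.0], [344.0, 241.0], [362.0, 239.0], [380.0, 237.0]]
```

View pics/top2.png

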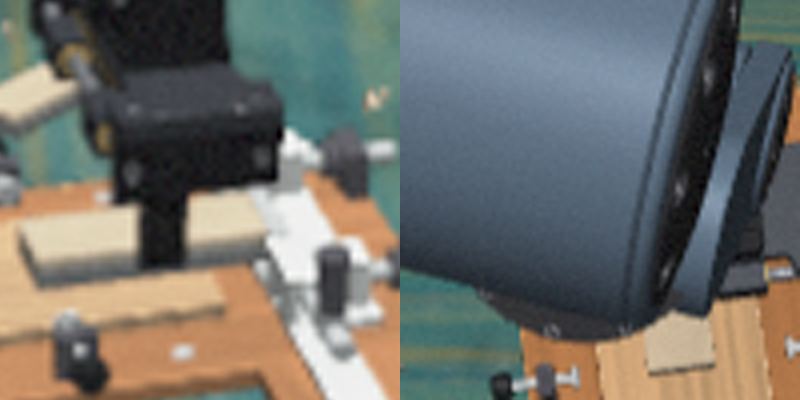

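The stop stands at about 17 mm by the knob's image shift, and the arm's travel agrees. The stone lies flat and centred on the bed. I'll hold briefly to check it is steady, then hand in.

servo_tool --rows '[1,0,0,0,0,1,0,0,0,0,1,0,0,0,0,1,0,0,0,0,1,0,0,0,0]'

```text
time: 16.38
position: [0.5138, 0.0089, 0.0287]
tool_rot: [-0.097, 0.995, 0.001, -0.009]
ft_force: [-15.8, -8.6, 11.4]
grip_width: 0.0391
grip_force: 40.0
```

```bash
python3 m.py; python3 -c "
from rig import robot
print(robot.hand_in())"
```

```text
knob ref px [144.4 103. ] 17mm = [ 6.22 -0.82] shift ([6.25, -0.75], 0.99)
fixed check ([0.0, 0.0], 1.0)
tcp holder [0.0247 0.0008] 0.028670631127643495 [-16.   -8.1  11. ] along [-17.2  -4.9]
the job is handed in; nothing more can be done
None
```

I handed the job in at about 16.5 s: the bolt is home, and the whetstone lies flat on the middle of the bed, held steadily in the fingers against it with the sprung stop at about 17 mm, so the pointer should be midway between the posts (worked out from the knob's shift in the picture and the arm's travel, as the pointer itself was hidden).

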